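Clear the clamping board and slide the jaw up to clamp a housing

TASK

Sweep the four metal offcuts off the white clamping board with the scraper block, never touching these sharp pieces with the fingers and leaving the clamp jaw where it is, and put the block down on the bench. Then slide the jaw along its track by its grip until it clamps the housing against the sprung stop: feel for the stop and push its spring pad in about half-way, so that the housing stays springily clamped, but do not ram the pad hard home. Leave the other things on the bench alone.

Things in the scene. Friction and masses are not known exactly. Their poses are not given: they have to be found in the camera images.
- jig: white-faced chipboard clamping board, fixed on the bench, 160 mm wide (its x), 500 mm long (its y), top face 28 mm above the bench; origin on the bench under its middle. Its +y is the direction of the track (dark flush slot with two bright lines at x = 0), from the jaw's end to the sprung stop's end; its -x long edge faces the robot
- hose_mouth (a point): centre of the open mouth of a fixed fume hose, 98 mm outer diameter, axis 270 mm above the bench at board x = 32 mm, that runs level from here along the board's +y to a grey filter unit (220 x 200 x 340 mm) 300 mm on. It hangs over the last part of the jaw's travel: no room for an upright gripper there, but for one leaning back to the robot by 28 to 45 degrees about the board's y
- jaw (a joint): travel of the sliding clamp jaw in m along the board's +y, 0 to 0.32; starts at 0 to 0.03. The jaw's middle is at board y = -0.190 + joint, x = 0. Stiff slide: about 8 N moves it (a little more when fast), and it stays where it is left, also against the stop's spring
- jaw_grip (a point): centre of the jaw's grip, 100 mm above the bench, axes as the board's. The jaw is a dark steel block 60 mm (x) by 24 mm (y), top 73 mm above the bench, clamping face 12 mm ahead (+y) of this point; on it stands a black ribbed grip 36 mm (x) by 20 mm (y), from 73 to 119 mm above the bench, to be pinched along y
- stop_zone (a point): point on the board's top, x = 0, y = 170 mm, near the sprung stop: a dark block 34 mm tall with an aluminium spring pad (50 mm wide, 33 mm tall) facing the jaw. Where it stands is not given: its pad's face is anywhere from 15 mm before to 15 mm beyond this point along the track. The pad starts to yield at 2.5 N, then 0.35 N per mm, and is hard home after 12 mm (6.7 N)
- housing: aluminium housing to be clamped, 60 mm (its x) by 80 mm (its y) by 34 mm tall, with a dark round socket on top (28 mm across, up to 43 mm); 0.15 to 0.22 kg, loose on the board on the track, between jaw and stop, its y within 5 degrees of the track, not yet touching the stop; origin at the centre of its underside
- scraper: scraper block standing on the bench: dark rubber foot 120 mm long (its y) by 30 mm (its x) by 20 mm tall, wooden handle on it 80 mm long by 22 mm thick (its x), up to 70 mm above the underside; about 0.22 kg; origin at the centre of its underside
- offcut0: loose dark steel bar offcut 28 x 18 x 14 mm, 50 g, lying on the board on the jaw's way, between jaw and housing (board y -110 to -10 mm, x -55 to 45 mm); origin at the centre of its underside as it first lies
- offcut1: loose dark steel bar offcut 26 x 20 x 13 mm, 50 g, lying on the board on the jaw's way, between jaw and housing (board y -110 to -10 mm, x -55 to 45 mm); origin at the centre of its underside as it first lies
- offcut2: loose dark steel bar offcut 28 x 16 x 16 mm, 50 g, lying on the board on the jaw's way, between jaw and housing (board y -110 to -10 mm, x -55 to 45 mm); origin at the centre of its underside as it first lies
- offcut3: loose dark steel bar offcut 24 x 20 x 15 mm, 50 g, lying on the board on the jaw's way, between jaw and housing (board y -110 to -10 mm, x -55 to 45 mm); origin at the centre of its underside as it first lies
- flux_can: bystander, leave alone: round can, 52 mm across, 70 mm tall
- solder_reel: bystander, leave alone: bare steel reel, 70 mm across, 40 mm tall
- driver: bystander, leave alone: screwdriver 170 mm long, lying on the bench
- connector: bystander, leave alone: small turned steel connector, 32 mm across its foot, 30 mm tall, standing on the board beside the sprung stop
- tip_tin: bystander, leave alone: open dark steel tin, 64 mm across, 35 mm tall
- spare_housing: bystander, leave alone: a second aluminium housing, 80 x 60 x 34 mm, on the bench beyond the board (not the one to clamp)
- wrench: bystander, leave alone: spanner 150 mm long, lying on the bench

How it is judged:
On the way, in this order (a step that is already met when the one before it is completed fails the run):
1. all four offcuts are off the board (down on the bench) while the jaw is still where it started (within 12 mm) (height (world z) of each of offcut0, offcut1, offcut2, offcut3 below 0.02 m and distance of jaw_grip from where it was at the start of the episode below 0.012 m), for 0.2 s.
2. the scraper block is put down on the bench and let go, the jaw still where it started (within 12 mm) (height (world z) of scraper below 0.02 m and contact force between the fingers and scraper below 0.1 N and distance of jaw_grip from where it was at the start of the episode below 0.012 m), for 0.2 s.
3. the jaw presses the housing against the sprung stop with more than 3.2 N (contact force between jaw and housing above 3.2 N), for 0.2 s.
At the end, for the whole second after the job is handed in: The jaw, let go, presses the housing against the stop with more than 3.2 N (pad in by 2 mm or more), the housing lies at rest on the board, and all four offcuts and the scraper block lie on the bench off the board (origins under 20 mm high), the block at rest (height (world z) of each of offcut0, offcut1, offcut2, offcut3, scraper below 0.02 m and contact force between the fingers and scraper below 0.1 N and contact force between jaw and housing above 3.2 N and linear speed of housing below 0.01 m/s and height (world z) of housing between 0.02 and 0.04 m and linear speed of scraper below 0.02 m/s); the robot touches nothing.
It fails at once if the housing is squeezed by the jaw with more than 20 N (contact force between jaw and housing above 20 N).
It fails at once if a finger touches an offcut (more than 0.5 N) (contact force between the fingers and offcut0 above 0.5 N or contact force between the fingers and offcut1 above 0.5 N or contact force between the fingers and offcut2 above 0.5 N or contact force between the fingers and offcut3 above 0.5 N).
It fails at once if a bystander is moved more than 30 mm (distance of any of flux_can, solder_reel, driver, connector, tip_tin, spare_housing, wrench from where it was at the start of the episode above 0.03 m).
It also fails if it takes over 72 s, if anything falls off the work surface, if the arm or the gripper's body presses on something with over 40 N, if the wrist force passes 120 N, or if a joint passes its speed limit or range.

ROBOT

A 7-joint arm with a two-finger parallel gripper is mounted at the origin on the work surface. World frame = base frame: x ahead of the robot, y to its left, z up, the work surface at z = 0. Lengths are in m, angles in rad, forces in N, time in s.
With the tool pointing down it reaches from about 0.4 to 0.85 m from the base axis. Payload 10.4 kg.
Tool frame: the origin (TCP) lies at the very end of the fingers, on their centre line; the grasp point (between the pads) lies 19 mm behind it (manip.grip_point_offset is the distance from the TCP to the grasp point, in m); z points along the fingers, y is the line along which they close (so a half turn about z gives the same grasp; the last joint's range is limited). The gripper opens to 85 mm and grips with 20 to 120 N. Pads are 22 mm wide; open, the fingers measure 114 mm over their backs; the gripper's body (76 mm by 85 mm) begins 54 mm behind the grasp point. The pads swing forward as they close: fully open they stand 13 mm farther back than shut.
Start: joints at [1.26, 0.332, -0.065, 1.46, 0.022, 1.35, -0.088], TCP at [0.177, -0.599, 0.231] pointing down, gripper open.
Joint ranges: [-2.6, 2.6], [-0.5, 2.12], [-1.47, 1.34], [0.16, 2.42], [-1.27, 4.41], [0.06, 2.06], [-2.6, 2.6]. Speed limits (rad/s): [2.22, 2.22, 2.79, 2.79, 3.14, 3.14, 3.14].

INTERFACE

Orientations are given as a unit quaternion [x, y, z, w].
In Python, from workcell import manip gives the robot as it stands. The module is installed in compiled form; this text tells all that it offers.
- The arm moves only by the tool step_arm, never from a script. Its argument "moves" is a list of rows, each a list of 7 numbers: the closure, from 0 (fully open) to 1 (shut), then the shift along the world's x, y, z in mm, then the turn, a rotation vector about the world's x, y, z in rad. In form: [[grip, tx, ty, tz, ax, ay, az], ...]. A call has 1 to 10 rows; each row is the pose to reach, as a shift and turn from the pose commanded when the call began; what a row does not reach only later rows make up. A row lasts 1/10 s, in which the tool goes at most 50 mm and 8.59 degrees, less where a joint would pass 70% of its speed; a pose out of reach is approached as far as the arm can. A call with a gripper value outside its range is refused whole. The fingers move at their own pace and stop on an object; "grip_force" is the grip in N (left out, the last holds). Time passes only in rows, so rows that repeat a pose let the fingers close. It gives the time, the measured TCP pose, the force, the opening and the grip force at its end, in the units of the state.
- manip.get_obs(): the state, without advancing time (a new reading comes with each control period).
- manip.camera(name): name is "scene" or "top" or "wrist"; returns a dict with "image" (384x512x3 uint8, blue, green, red), "K" (3x3 intrinsics, pixels), "rvec" (rotation vector, rad) and "tvec" (3), from world to camera coordinates, as OpenCV has them; the wrist camera has in their place "mount" (4x4, takes a point from camera to tool coordinates, whose origin is the TCP and whose axes are the flange's). Camera axes: x right, y down, z forward; pixel columns grow to the right and rows downward; lengths in m; the calibration is good to about 2 mm. A picture is of the moment at which its call begins: read the wrist's pose just before it. There is no depth.
- manip.hand_in(): hands the job in; it is judged then, once.
The state is a dict: "clock": time; "joint_pos": joint angles; "joint_velocities": joint speeds; "tau": joint torques, N m; "position": TCP position; "ee_rot": TCP orientation; "ft_force": force on the tool from outside, world axes, zero at the start; "torque": the same for the moment, N m; "grip_width": opening from 0.0 (shut) to 1.0 (fully open); "grasp_force": force on a finger pad.
Only numpy, scipy, OpenCV 4.12 (cv2) and the standard library are available. Lean on these libraries where they do the work, as an engineer would, in place of code of your own. Each camera call takes 0.05 s, during which the arm holds its last target. There are 200 camera calls.

## Working session

There is one attempt and no reset: what is moved stays moved. The work goes in short steps, Python scripts to look and compute and a tool call to move; the robot and the scene stay as the last step left them, time stands still between calls to the robot, and variables do not carry over. Pictures are saved under pics/ and viewed, at most 10 in all, crops included, and the job is handed in when it is done.

Besides the shell and the picture viewer there is one more tool, called after ">>>" in YAML: its name, and indented under it one key for each argument. step_arm: Moves the arm, as the interface text tells. Its arguments: {"type":"object","properties":{"moves":{"type":"array","items":{"type":"array","items":{"type":"number"}}},"grip_force":{"type":"number"}},"required":["moves"]}

```bash
mkdir -p pics; cat > h.py <<'E'
import numpy as np, cv2
from workcell import manip
from scipy.spatial.transform import Rotation as R
def cam(n):
    o=manip.get_obs(); c=manip.camera(n)
    if 'rvec' in c:
        Rm=cv2.Rodrigues(np.array(c['rvec'],float))[0]; t=np.array(c['tvec'],float).ravel()
    else:
        T=np.eye(4);T[:3,:3]=R.from_quat(o['ee_rot']).as_matrix();T[:3,3]=o['position']
        M=np.linalg.inv(T@np.array(c['mount'])); Rm=M[:3,:3];t=M[:3,3]
    return dict(im=c['image'],K=np.array(c['K']),R=Rm,t=t)
def ray(c,uv,z):
    uv=np.atleast_2d(uv).astype(float)
    d=np.c_[uv,np.ones(len(uv))]@np.linalg.inv(c['K']).T@c['R']
    o=-c['R'].T@c['t']
    return o+d*((z-o[2])/d[:,2:3])
def proj(c,P):
    q=np.atleast_2d(P)@c['R'].T+c['t']; q=q@c['K'].T
    return q[:,:2]/q[:,2:]
def tri(cs,uvs):
    A=[];b=[]
    for c,uv in zip(cs,uvs):
        d=c['R'].T@np.linalg.inv(c['K'])@np.r_[uv,1.];d/=np.linalg.norm(d);o=-c['R'].T@c['t']
        P=np.eye(3)-np.outer(d,d);A.append(P);b.append(P@o)
    return np.linalg.lstsq(np.vstack(A),np.hstack(b),rcond=None)[0]
E
python3 - <<'E'
from h import *
import pickle
cs={n:cam(n) for n in('scene','top')}
pickle.dump(cs,open('c0.pkl','wb'))
for n,c in cs.items():
    print(n,-c['R'].T@c['t'],c['R'][2],c['K'][0,0])
    cv2.imwrite(f'pics/{n}0.png',cv2.resize(c['im'],(800,600),interpolation=cv2.INTER_CUBIC))
o=manip.get_obs();print(o['clock'],o['position'],o['ee_rot'],o['ft_force'],o['grip_width'])
E
```

```text
scene [ 1.24210478 -0.3449532   1.35965252] [-0.50204195  0.23769011 -0.83153911] 498.7337154184786
top [0.39116735 0.01582163 1.10658238] [ 0.1658999   0.00779941 -0.98611175] 360.1662724558816
0.1 [ 0.17731488 -0.59897868  0.23058976] [ 9.89661204e-01  1.43423473e-01 -1.23435439e-04 -6.26430488e-04] [-0.47381596  0.40804258  0.15404227] 0.999975119268168
```

View pics/top0.png

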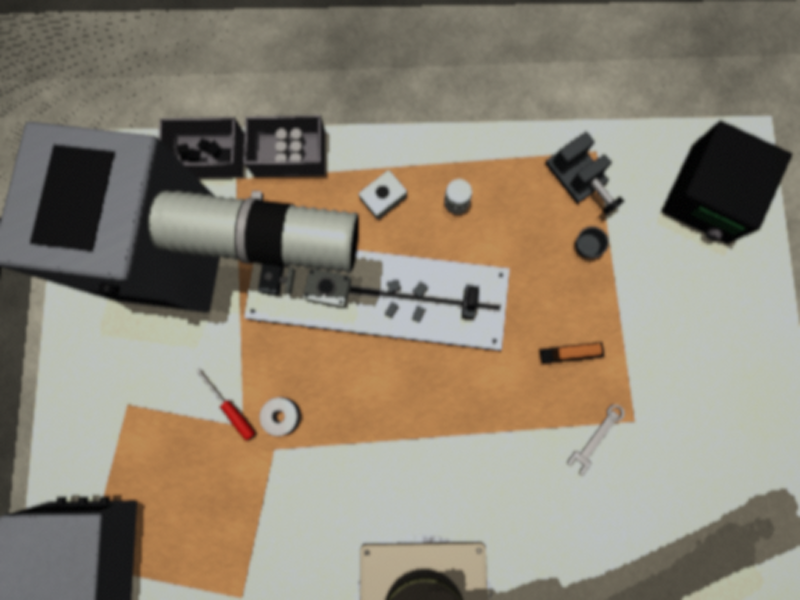

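View pics/scene0.png

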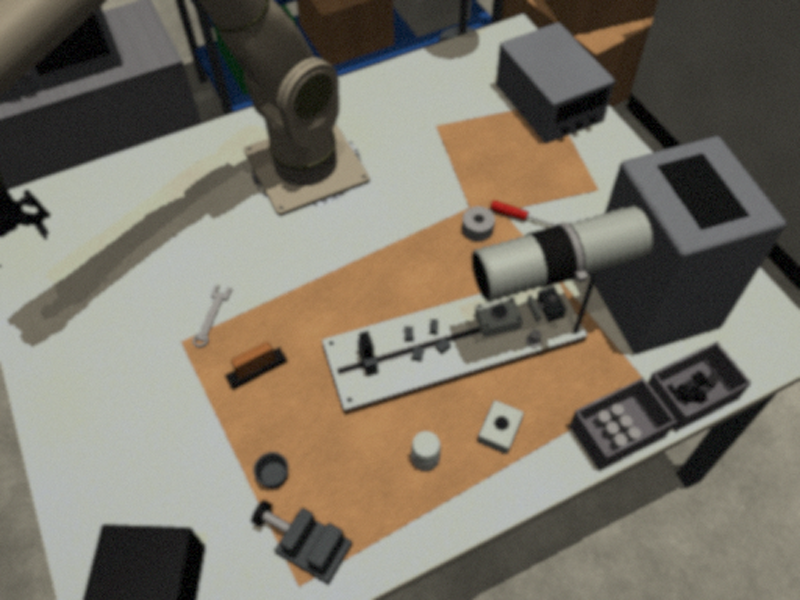

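The top view (800×600) shows the jaw at (470,300), offcuts at (393,285), (420,290), (392,310) and (419,314), the housing at (327,286) and the scraper at (572,352). The board's corners are near (508,268), (500,350) and (245,320). The scene view shows the same layout: scraper (256,365), jaw (367,352), hose mouth (488,272).

```bash
python3 - <<'E'
from h import *
import pickle
cs=pickle.load(open('c0.pkl','rb'))
S=1.5625
def comps(n,mask,roi,amin,z):
    m=np.zeros_like(mask);x0,y0,x1,y1=[int(v/S) for v in roi];m[y0:y1,x0:x1]=mask[y0:y1,x0:x1]
    k,l,st,ce=cv2.connectedComponentsWithStats(m.astype(np.uint8))
    for i in range(1,k):
        if st[i,4]>=amin:
            pts=np.argwhere(l==i)[:,::-1]; r=cv2.minAreaRect(pts.astype(np.float32))
            print(n,'c',ce[i].round(1),'a',st[i,4],'bb',st[i,:4],'rect',np.round(r[0],1),np.round(r[1],1),round(r[2]),'P',ray(cs[n],ce[i],z)[0].round(4))
for n,rb,rs in(('top',(230,240,520,360),(530,330,620,375)),('scene',(320,280,590,415),(215,330,300,395))):
    im=cs[n]['im'];g=im.max(2).astype(int);b,gg,r=[im[...,i].astype(int) for i in range(3)]
    print('dark on board');comps(n,g<110,rb,12,.04)
    print('scraper handle');comps(n,(r>130)&(r-b>70)&(gg<110),rs,20,.07)
    print('scraper dark');comps(n,g<70,rs,10,.02)
    print('white');comps(n,(im.min(2)>125),rb if n=='top' else(300,270,620,430),200,.028)
a=cs['top']['im'][150:230,150:335];cv2.imwrite('pics/t1.png',cv2.resize(a,(740,320),interpolation=cv2.INTER_CUBIC))
b=cs['scene']['im'][175:265,135:335];b2=cs['scene']['im'][175:265,260:385]
cv2.imwrite('pics/s1.png',cv2.resize(cs['scene']['im'][170:270,190:385],(780,400),interpolation=cv2.INTER_CUBIC))
E
```

```text
dark on board
top c [204.7 177.2] a 2996 bb [147 153 173  52] rect [233.3 175.5] [174.8  44. ] 6 P [0.6132 0.1864 0.04  ]
top c [250.2 198.2] a 39 bb [247 194   7   9] rect [250.2 198.2] [4.4 8.3] 34 P [0.5464 0.0497 0.04  ]
top c [267.4 200.6] a 39 bb [265 197   6   8] rect [267.5 200.5] [7. 5.] 90 P [ 0.5382 -0.0018  0.04  ]
scraper handle
top c [370.5 223. ] a 218 bb [352 218  34  11] rect [368.9 223.3] [ 8.2 33.1] 84 P [ 0.4639 -0.2951  0.07  ]
top c [360.2 232.7] a 23 bb [350 232  22   3] rect [360.5 232.6] [ 1.2 21.1] 84 P [ 0.437  -0.2639  0.07  ]
scraper dark
top c [351.6 227.5] a 102 bb [346 223  14  10] rect [352.2 227.3] [ 8.8 12.8] 83 P [ 0.4551 -0.2528  0.02  ]
top c [371.8 229. ] a 20 bb [365 228  15   3] rect [372.  229.1] [ 1.2 14.1] 84 P [ 0.4493 -0.3129  0.02  ]
white
top c [203.2 157.2] a 392 bb [181 153  43  11] rect [202. 158.] [10. 42.] 90 P [0.6786 0.1934 0.028 ]
top c [258.8 193.9] a 5197 bb [156 160 170  64] rect [241.4 187.3] [166.2  52.7] 7 P [0.5607 0.0239 0.028 ]
top c [150.  209.5] a 278 bb [147 187   8  43] rect [150.5 208. ] [ 7. 42.] 0 P [0.5193 0.353
[... 325 characters left out ...]
011 0.04  ]
scene c [296.6 240.2] a 463 bb [220 216 155  49] rect [297. 240.] [  4.8 161.3] 72 P [0.6707 0.0538 0.04  ]
scene c [373.  262.4] a 32 bb [368 259   9   6] rect [372.  261.5] [5. 8.] 90 P [0.8328 0.2149 0.04  ]
scraper handle
scene c [160.3 226.1] a 151 bb [148 219  28  16] rect [160.5 225.9] [ 5.4 29.5] 64 P [ 0.4604 -0.2922  0.07  ]
scraper dark
scene c [163.4 235.2] a 386 bb [145 224  38  25] rect [163.5 235. ] [10.3 38.5] 63 P [ 0.4643 -0.2929  0.02  ]
white
scene c [259.8 225.6] a 3589 bb [206 188 140  74] rect [275.4 220.1] [ 47.1 132.2] 73 P [ 0.5711 -0.0185  0.028 ]
scene c [321.4 265.9] a 270 bb [308 257  27  18] rect [321.4 268.6] [20.7 20.3] 23 P [0.7709 0.081  0.028 ]
```

View pics/t1.png

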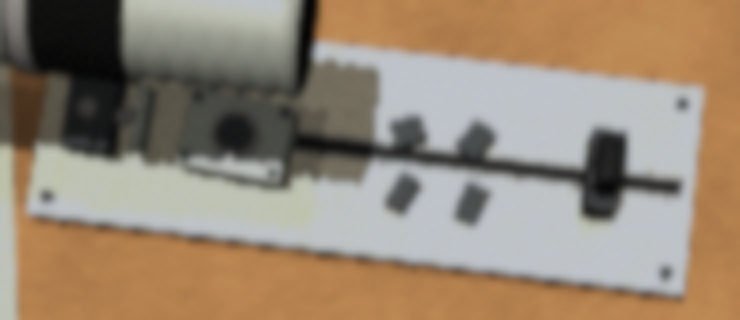

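View pics/s1.png

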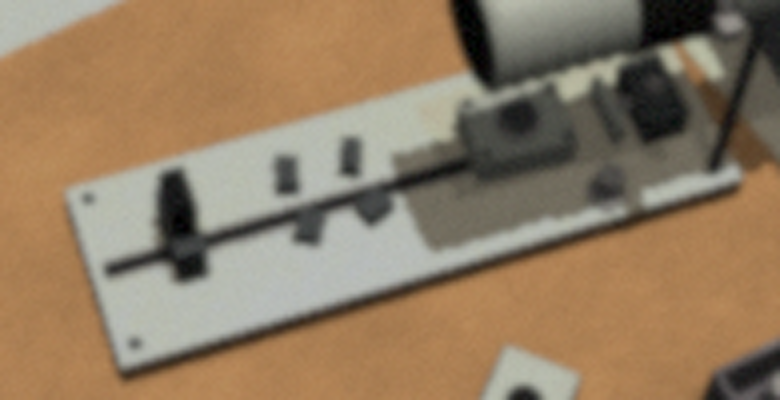

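Crop t1 shows corners at (683,296), (703,88) and (28,212), offcuts at (408,132), (476,140), (403,195) and (472,204), the jaw at (604,172), the socket at (237,132) and the pad at about (150,125). Crop s1 shows corners at (68,190), (122,375) and (740,175), the jaw grip top near (175,178), the socket at (518,115) and the pad top at (600,82).

```bash
python3 - <<'E'
from h import *
import pickle
cs=pickle.load(open('c0.pkl','rb'));T,S=cs['top'],cs['scene']
t=lambda x,y:np.array([150+x/4-.375,150+y/4-.375]); s=lambda x,y:np.array([190+x/4-.375,170+y/4-.375])
A=[t(683,296),t(703,88),t(28,212)]; B=[s(68,190),s(122,375),s(740,175)]
At=[ray(T,p,.028)[0] for p in A];Bs=[ray(S,p,.028)[0] for p in B]
print('top corners NM,NP,FM',np.round(At,4).tolist());print('scene NM,NP,FP',np.round(Bs,4).tolist())
# axis from top long edge & scene long edge
for a,b in((At[0],At[2]),(Bs[1],Bs[2])):
    d=b-a;print('len',np.linalg.norm(d),'yaw of +y from world y (deg)',np.degrees(np.arctan2(-d[0],d[1])))
print('tri NM',tri([T,S],[A[0],B[0]]),'NP',tri([T,S],[A[1],B[1]]))
for n,a,b in(('o_pp',(408,132),(374,206)),('o_pn',(476,140),(310,224)),('o_np',(403,195),(350,156)),('o_nn',(472,204),(287,173)),('socket',(235,131),(518,115)),('jawgrip top',(608,160),(178,180))):
    print(n,tri([T,S],[t(*a),s(*b)]).round(4))
print('handle tri',tri([T,S],[np.array([369.2,223.3]),np.array([160.3,226.0])]))
# scraper axis: handle ends and foot
r=lambda c,m:cv2.fitLine(np.argwhere(m)[:,::-1].astype(np.float32),cv2.DIST_L2,0,.01,.01).ravel()
for n,roi in(('top',(346,211,397,240)),('scene',(137,211,192,253))):
    im=cs[n]['im'];x0,y0,x1,y1=roi;b,g,rr=[im[y0:y1,x0:x1,i].astype(int) for i in range(3)]
    m=(rr>130)&(rr-b>70)&(g<110); k,l,st,_=cv2.connectedComponentsWithStats(m.astype(np.uint8));m=l==1+st[1:,4].argmax()
    v=r(None,m);p=np.array([v[2]+x0,v[3]+y0]);d=v[:2]
    P=ray(cs[n],[p-14*d,p+14*d],.07);e=P[1]-P[0];e*=np.sign(e[1]);print(n,'handle yaw',np.degrees(np.arctan2(-e[0],e[1])))
    m2=((rr>130)&(rr-b>70)&(g<110)|(im[y0:y1,x0:x1].max(2)<70))
    q=np.argwhere(im[y0:y1,x0:x1].max(2)<70)[:,::-1]+[x0,y0]
    W=ray(cs[n],q,.02);print(n,'foot dark range x',W[:,0].min(),W[:,0].max(),'y',W[:,1].min(),W[:,1].max())
im=S['im'];
E
```

```text
top corners NM,NP,FM [[0.4676, -0.1585, 0.028], [0.626, -0.1809, 0.028], [0.5398, 0.3336, 0.028]]
scene NM,NP,FP [[0.4699, -0.1514, 0.028], [0.6311, -0.178, 0.028], [0.6929, 0.3174, 0.028]]
len 0.4973376620713414 yaw of +y from world y (deg) -8.338468080609887
len 0.4992063692516792 yaw of +y from world y (deg) -7.111609232285302
tri NM [ 0.46905133 -0.15486923  0.02957002] NP [ 0.62792366 -0.17955995  0.02337794]
o_pp [0.5946 0.0468 0.0401]
o_pn [ 0.5872 -0.0042  0.0418]
o_np [0.5468 0.0513 0.0397]
o_nn [5.39e-01 2.00e-04 4.13e-02]
socket [0.591  0.172  0.0744]
jawgrip top [ 0.5554 -0.0937  0.128 ]
handle tri [ 0.46249669 -0.29137622  0.07311707]
top handle yaw 3.824860797762405
top foot dark range x 0.4416451889353587 0.46846630368079517 y -0.352593818896804 -0.2357121850999273
scene handle yaw 3.24425858239597
scene foot dark range x 0.44273466490515967 0.4853571546386445 y -0.34955605024216685 -0.2342838856883258
```

>>> step_arm:
  moves:
    - [0,286,296.5,-60,0,0,1.344]
    - [0,286,296.5,-60,0,0,1.344]
    - [0,286,296.5,-60,0,0,1.344]
    - [0,286,296.5,-60,0,0,1.344]
    - [0,286,296.5,-60,0,0,1.344]
    - [0,286,296.5,-60,0,0,1.344]
    - [0,286,296.5,-60,0,0,1.344]
    - [0,286,296.5,-60,0,0,1.344]
    - [0,286,296.5,-60,0,0,1.344]
    - [0,286,296.5,-60,0,0,1.344]

```text
clock: 1.1
position: [0.4652, -0.2995, 0.1706]
ee_rot: [0.682, 0.731, 0.001, -0.001]
ft_force: [-0.0, 0.5, 0.1]
grip_width: 1.002
grasp_force: 0.0
```

```bash
python3 - <<'E'
from h import *
c=cam('wrist');im=c['im'];o=manip.get_obs()
cv2.imwrite('pics/w1.png',im)
b,g,r=[im[...,i].astype(int) for i in range(3)]
m=((r>110)&(r-b>60)).astype(np.uint8)
print(o['position'],o['ee_rot'],o['joint_pos'],-c['R'].T@c['t'],c['R'][2])
P=np.array([[.4625,-.2925,.07]]);print('expected handle px',proj(c,P))
E
```

```text
[ 0.46370663 -0.30183654  0.17084042] [ 6.84898619e-01  7.28638182e-01  7.67703533e-05 -5.25570179e-04] [ 0.90262925  0.2547751  -0.47074956  1.71192962  0.12221172  1.20506268
  0.46287395] [ 0.45794623 -0.22143844  0.31244964] [ 0.02216479 -0.30493901 -0.95211392]
expected handle px [[253.50555298 183.51747872]]
```

View pics/w1.png

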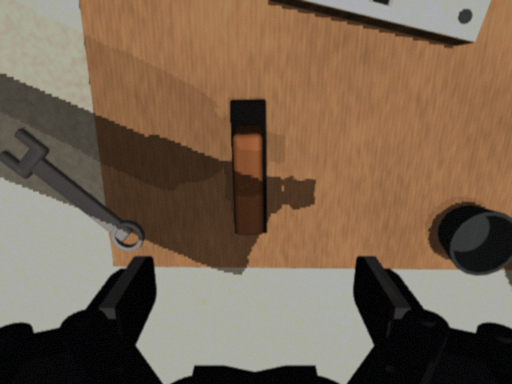

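The wrist view shows the handle top running from (234,134) to (264,234), with the foot's far end at y=100, x 231–266. The centre is about (249,184), against an expected (253.5,183.5).

```bash
python3 - <<'E'
from h import *
c=cam('wrist')
print('handle ends',ray(c,[(248.5,134),(249.5,234),(234,184),(264,184)],.07))
print('foot end corners',ray(c,[(231,100),(266,100)],.02))
import pickle
cs=pickle.load(open('c0.pkl','rb'))
w=np.array([249,184.])
print('tri',tri([c,cs['scene']],[w,np.array([160.3,226.])]),tri([c,cs['top']],[w,np.array([369.2,223.3])]))
T=cs['top'];S=cs['scene']
C=np.array([.5818,.082]);ex=np.array([.991,-.134]);ey=np.array([.134,.991])
for n,cc,p,z in(('mouth',T,(150+312/4,150+45/4),.27),('mouthS',S,(190+470/4,170+45/4),.27),('padT',T,(150+147/4,150+125/4),.061),('padS',S,(190+603/4,170+82/4),.061),('housNearT',T,(150+297/4,150+125/4),.062),('stopSfront',S,(190+625/4,170+100/4),.062)):
    P=ray(cc,p,z)[0];print(n,P,'board',(P[:2]-C)@ex,(P[:2]-C)@ey)
E
```

```text
handle ends [[ 0.45537159 -0.25898623  0.07      ]
 [ 0.46040724 -0.33564735  0.07      ]
 [ 0.44676481 -0.29620346  0.07      ]
 [ 0.46878057 -0.29486725  0.07      ]]
foot end corners [[ 0.43907861 -0.23933958  0.02      ]
 [ 0.46781391 -0.23759149  0.02      ]]
tri [ 0.45869738 -0.29376911  0.06983477] [ 0.45757211 -0.26944738  0.15091353]
mouth [0.60306653 0.09423257 0.27      ] board 0.01943596813754385 0.014972194775104733
mouthS [0.6303464  0.09489412 0.27      ] board 0.04638167493670626 0.019283292980813167
padT [0.59747146 0.2362872  0.061     ] board -0.005144067085941343 0.15499858632595728
padS [0.59008465 0.25388753 0.061     ] board -0.014822841653554658 0.17145068019389711
housNearT [0.59518553 0.12498495 0.062     ] board 0.007505081206147078 0.04439174882239297
stopSfront [0.61242623 0.25971831 0.062     ] board 0.0065363417784325 0.18022276037124224
```

>>> step_arm:
  moves:
    - [0,-4,-4,-45,0,0,0]
    - [0,-4,-4,-90,0,0,0]
    - [0,-4,-4,-135,0,0,0]
    - [0,-4,-4,-135,0,0,0]
    - [1,-4,-4,-135,0,0,0]
    - [1,-4,-4,-135,0,0,0]
    - [1,-4,-4,-135,0,0,0]
    - [1,-4,-4,-135,0,0,0]
    - [1,-4,-4,-135,0,0,0]
    - [1,-4,-4,-135,0,0,0]
  grip_force: 60

```text
clock: 2.2
position: [0.4602, -0.3074, 0.0379]
ee_rot: [0.685, 0.728, 0.0, 0.001]
ft_force: [-1.7, -0.4, 8.9]
grip_width: 0.248
grasp_force: 59.1
```

>>> step_arm:
  moves:
    - [1,0,0,40,0,0,0]
    - [1,0,0,90,0,0,0]
    - [1,0,0,140,0,0,0]
    - [1,15,28,155,0,0,-0.05]
    - [1,38,65,155,0,0,-0.1]
    - [1,62,105,155,0,0,-0.197]
    - [1,85,145,155,0,0,-0.197]
    - [1,108,185,155,0,0,-0.197]
    - [1,130,224,155,0,0,-0.197]
    - [1,152,261,155,0,0,-0.197]

```text
clock: 3.2
position: [0.6119, -0.0439, 0.1915]
ee_rot: [0.753, 0.657, -0.0, 0.0]
ft_force: [1.1, 0.1, -2.4]
grip_width: 0.247
grasp_force: 60.0
```

>>> step_arm:
  moves:
    - [1,20,34,0,0,0,0]
    - [1,20,34,0,0,0,0]
    - [1,20,34,0,0,0,0]

```text
clock: 3.5
position: [0.6313, -0.0106, 0.191]
ee_rot: [0.753, 0.658, -0.0, -0.0]
ft_force: [-0.8, 0.1, -3.1]
grip_width: 0.249
grasp_force: 60.0
```

```bash
python3 - <<'E'
from h import *
import pickle
o=manip.get_obs();print(o['position'],o['ee_rot'],o['ft_force'],o['grip_width'],R.from_quat(o['ee_rot']).as_matrix()[:,1])
s=cam('scene')['im'];w=cam('wrist');pickle.dump(w,open('w2.pkl','wb'))
a=cv2.resize(s[150:270,180:385],(615,360),interpolation=cv2.INTER_CUBIC)
b=cv2.resize(w['im'],(320,240))
cv2.imwrite('pics/m2.png',np.vstack([np.pad(a,((0,0),(0,185),(0,0))),np.pad(b,((0,0),(0,480),(0,0)))]))
E
```

```text
[ 0.63131625 -0.01060871  0.19103752] [ 7.52791452e-01  6.58258984e-01 -1.72706203e-04 -3.31394025e-04] [-0.83468367  0.0538216  -3.08631194] 0.24923776757961685 [ 9.91063359e-01 -1.33389999e-01 -7.26311997e-04]
```

View pics/m2.png

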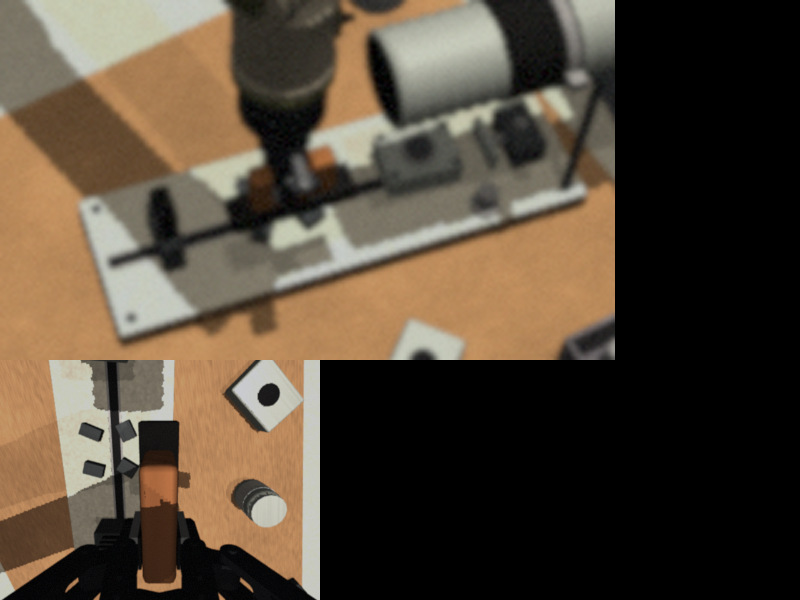

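The picture shows the scraper held above the board at its far (+x) side. The wrist view (scaled 0.625) has offcuts at (126,430), (128,467), (91,431) and (94,468), the track line from (111,365) to (119,510), and board edges near x=55 and x=175.

```bash
python3 - <<'E'
from h import *
import pickle
c=pickle.load(open('w2.pkl','rb'));f=lambda x,y:(x/.625,(y-360)/.625)
C=np.array([.5818,.082]);ex=np.array([.991,-.134]);ey=np.array([.134,.991])
for n,p,z in(('pp',(126,430),.042),('pn',(128,467),.042),('np',(91,431),.042),('nn',(94,468),.042),('trk',(112.5,370),.028),('trk2',(119,505),.028),('edge+',(175,380),.028),('edge-',(53,400),.028),('edge-',(66,490),.028),('foot NE corner',(180,421),.175),('footNW',(139,421),.175)):
    P=ray(c,f(*p),z)[0][:2];print(n,P.round(4),'board',((P-C)@ex).round(4),((P-C)@ey).round(4))
E
```

```text
pp [0.5938 0.0473] board 0.0166 -0.0328
pn [ 0.5874 -0.0027] board 0.0169 -0.0832
np [0.5477 0.0523] board -0.0298 -0.034
nn [0.5401 0.0024] board -0.0307 -0.0845
trk [0.5883 0.1225] board 0.001 0.041
trk2 [ 0.5601 -0.0638] board -0.002 -0.1474
edge+ [0.666 0.1  ] board 0.0811 0.0291
edge- [0.5027 0.098 ] board -0.0806 0.0052
edge- [ 0.4855 -0.0285] board -0.0806 -0.1224
foot NE corner [0.6541 0.0566] board 0.075 -0.0155
footNW [0.6253 0.0605] board 0.046 -0.0154
```

>>> step_arm:
  moves:
    - [1,1,5,-40,0,0,0]
    - [1,1,5,-80,0,0,0]
    - [1,1,5,-110,0,0,0]
    - [1,1,5,-122,0,0,0]
    - [1,1,5,-122,0,0,0]
    - [1,1,5,-122,0,0,0]

```text
clock: 4.2
position: [0.6331, -0.0075, 0.0707]
ee_rot: [0.754, 0.657, 0.001, 0.001]
ft_force: [-0.2, 0.0, -1.4]
grip_width: 0.246
grasp_force: 60.5
```

>>> step_arm:
  moves:
    - [1,-10,1.3,-1,0,0,0]
    - [1,-24,3.2,-1,0,0,0]
    - [1,-40,5.4,-1,0,0,0]
    - [1,-56,7.5,-1,0,0,0]
    - [1,-72,9.7,-1,0,0,0]
    - [1,-88,11.8,-1,0,0,0]
    - [1,-104,14,-1,0,0,0]
    - [1,-120,16.1,-1,0,0,0]
    - [1,-136,18.3,-1,0,0,0]
    - [1,-152,20.4,-1,0,0,0]

```text
clock: 5.2
position: [0.4796, 0.0136, 0.0692]
ee_rot: [0.754, 0.657, 0.0, 0.001]
ft_force: [-0.3, 0.7, -1.7]
grip_width: 0.245
grasp_force: 60.5
```

>>> step_arm:
  moves:
    - [1,-12,1.6,0,0,0,0]
    - [1,-20,2.7,0,0,0,0]
    - [1,-20,2.7,0,0,0,0]
    - [1,-10,1.3,40,0,0,0]
    - [1,0,0,90,0,0,0]
    - [1,0,0,120,0,0,0]
    - [1,0,0,120,0,0,0]

```text
clock: 5.9
position: [0.4836, 0.0138, 0.193]
ee_rot: [0.754, 0.657, 0.003, 0.003]
ft_force: [0.5, 0.1, -2.9]
grip_width: 0.245
grasp_force: 60.8
```

```bash
python3 - <<'E'
from h import *
import pickle
o=manip.get_obs();print(o['clock'],o['position'],o['ft_force'],o['grip_width'])
t=cam('top')['im'];s=cam('scene')['im'];w=cam('wrist');pickle.dump(w,open('w3.pkl','wb'))
a=cv2.resize(s[150:270,120:385],(530,240),interpolation=cv2.INTER_CUBIC)
b=cv2.resize(t[140:260,150:400],(500,240),interpolation=cv2.INTER_CUBIC)
d=cv2.resize(w['im'],(300,225))
cv2.imwrite('pics/m3.png',np.vstack([np.pad(a,((0,0),(0,270),(0,0))),np.hstack([b,np.pad(d,((0,15),(0,0),(0,0)))])]))
E
```

```text
5.9 [0.48363904 0.01381948 0.19300325] [ 0.4943364   0.06314322 -2.94570433] 0.24511079997019156
```

View pics/m3.png

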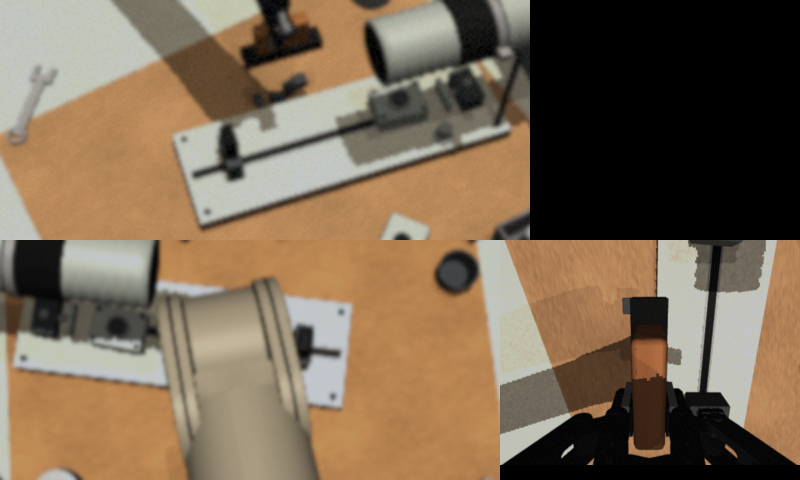

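The board is clear: the offcuts lie on the bench by the robot-side edge (scene crop (280,88)), and the jaw is still at its start. Next I'll put the block back where it stood.

>>> step_arm:
  moves:
    - [1,-12,-48,0,0,0,0]
    - [1,-24,-96,0,0,0,0]
    - [1,-24,-145,0,0,0,0]
    - [1,-24,-194,0,0,0,0]
    - [1,-24,-243,0,0,0,0]
    - [1,-24,-290,-20,0,0,0]
    - [1,-24,-319,-60,0,0,0]
    - [1,-24,-319,-105,0,0,0]
    - [1,-24,-319,-140,0,0,0]
    - [1,-24,-319,-148,0,0,0]

```text
clock: 7.05
position: [0.4535, -0.3041, 0.0372]
ee_rot: [0.754, 0.657, -0.001, -0.004]
ft_force: [-20.6, 12.4, 40.2]
grip_width: 0.253
grasp_force: 66.7
```

>>> step_arm:
  moves:
    - [1,0,0,-3,0,0,0]
    - [1,0,0,-5,0,0,0]
    - [1,0,0,-5,0,0,0]
    - [1,0,0,-5,0,0,0]

```text
clock: 7.45
position: [0.4543, -0.3044, 0.0372]
ee_rot: [0.753, 0.657, -0.002, -0.002]
ft_force: [-21.3, 12.1, 39.8]
grip_width: 0.247
grasp_force: 67.4
```

>>> step_arm:
  moves:
    - [1,0,0,3,0,0,0]
    - [1,0,0,6,0,0,0]
    - [1,0,0,6,0,0,0]

```text
clock: 7.75
position: [0.4564, -0.3052, 0.0411]
ee_rot: [0.753, 0.658, 0.0, -0.0]
ft_force: [0.1, -0.2, -2.0]
grip_width: 0.245
grasp_force: 61.6
```

>>> step_arm:
  moves:
    - [1,0,0,-2.5,0,0,0]
    - [1,0,0,-2.5,0,0,0]
    - [0,0,0,-2.5,0,0,0]
    - [0,0,0,-2.5,0,0,0]
    - [0,0,0,-2.5,0,0,0]
    - [0,0,0,-2.5,0,0,0]
    - [0,0,0,10,0,0,0]
    - [0,0,0,50,0,0,0]
    - [0,0,0,100,0,0,0]
    - [0,0,0,150,0,0,0]

```text
clock: 8.75
position: [0.4561, -0.305, 0.194]
ee_rot: [0.753, 0.658, 0.0, 0.0]
ft_force: [0.6, -0.8, 0.9]
grip_width: 1.003
grasp_force: 0.0
```

>>> step_arm:
  moves:
    - [0,0,20,0,0,0,0.149]
    - [0,10,50,0,0,0,0.298]
    - [0,20,80,0,0,0,0.447]
    - [0,30,110,0,0,0,0.596]
    - [0,40,140,0,0,0,0.745]
    - [0,50,170,0,0,0,0.894]
    - [0,56,200,0,0,0,1.043]
    - [0,56,217,0,0,0,1.192]
    - [0,56,217,0,0,0,1.341]
    - [0,56,217,0,0,0,1.49]

```text
clock: 9.75
position: [0.5126, -0.0876, 0.1924]
ee_rot: [0.104, 0.995, -0.0, 0.0]
ft_force: [0.7, -1.3, -0.1]
grip_width: 1.0
grasp_force: 0.0
```

```bash
python3 - <<'E'
from h import *
o=manip.get_obs();Rc=R.from_quat(o['ee_rot']).as_matrix();print(o['position'],o['joint_pos'])
C=np.array([.5818,.082,0]);a=np.radians(8.0);ex=np.array([np.cos(a),-np.sin(a),0]);ey=np.array([np.sin(a),np.cos(a),0]);k=np.array([0,0,1.])
th=np.radians(36);tz=-np.cos(th)*k+np.sin(th)*ex;ty=ey;tx=np.cross(ty,tz)
Rt=np.c_[tx,ty,tz];print('rotvec',R.from_matrix(Rt@Rc.T).as_rotvec())
g=np.array([.558,-.0941,.102]);tcp=g+.019*tz
print('tcp',tcp,'standoff',tcp-.1*tz,'d standoff mm',(tcp-.1*tz-o['position'])*1000,'approach mm',100*tz)
E
```

```text
[ 0.51256901 -0.08757853  0.192425  ] [ 0.72209594  0.19189328 -0.70783694  1.75978604  0.13218724  1.23712408
  1.34174241]
rotvec [-0.10849049 -0.61806398  0.06723434]
tcp [ 0.56905923 -0.09565427  0.08662868] standoff [ 0.51085274 -0.08747388  0.16753038] d standoff mm [ -1.71627259   0.10464164 -24.89462289] approach mm [ 58.20649666  -8.18038963 -80.90169944]
```

>>> step_arm:
  moves:
    - [0,-2,0,-5,-0.027,-0.154,0.017]
    - [0,-2,0,-10,-0.054,-0.309,0.034]
    - [0,-2,0,-20,-0.081,-0.463,0.05]
    - [0,-2,0,-25,-0.108,-0.618,0.067]
    - [0,-2,0,-25,-0.108,-0.618,0.067]
    - [0,-2,0,-25,-0.108,-0.618,0.067]
    - [0,-2,0,-25,-0.108,-0.618,0.067]

```text
clock: 10.45
position: [0.5113, -0.0881, 0.1678]
ee_rot: [0.07, 0.949, -0.02, 0.308]
ft_force: [0.2, -0.0, -0.1]
grip_width: 1.0
grasp_force: 0.0
```

```bash
python3 - <<'E'
from h import *
import pickle
o=manip.get_obs();Rc=R.from_quat(o['ee_rot']).as_matrix();print(o['position'],o['joint_pos'],Rc[:,1],Rc[:,2],o['ft_force'])
w=cam('wrist');pickle.dump(w,open('w4.pkl','wb'));cv2.imwrite('pics/w4.png',w['im'])
print(proj(w,[[.558,-.0941,.119],[.558,-.0941,.073]]))
E
```

```text
[ 0.51131275 -0.08806327  0.16779205] [ 0.75735658 -0.24647821 -0.62738652  2.31602565 -0.30468637  0.41018779
  1.76342135] [0.14441543 0.98950461 0.00498094] [ 0.58196181 -0.08086245 -0.80918583] [ 0.21644368 -0.04868131 -0.0531888 ]
[[256.42196222 223.82734535]
 [255.82915485 170.18389981]]
```

View pics/w4.png

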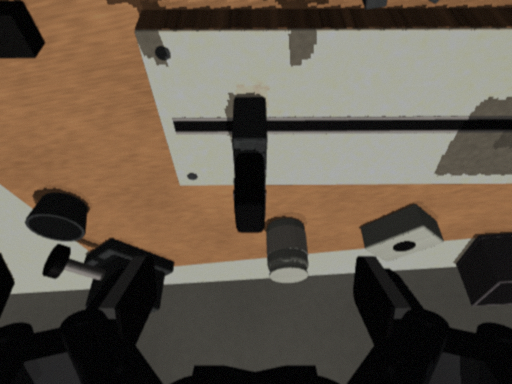

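The wrist view shows the grip at x 236–264, with its top at y≈230. Its middle is at 250 against the predicted 256, so it sits about 4 mm nearer the track start, and I'll shift by that much.

>>> step_arm:
  moves:
    - [0,15,-6,-20,0,0,0]
    - [0,33,-9,-45,0,0,0]
    - [0,48,-11,-66,0,0,0]
    - [0,58,-12,-81,0,0,0]
    - [0,58,-12,-81,0,0,0]
    - [1,58,-12,-81,0,0,0]
    - [1,58,-12,-81,0,0,0]
    - [1,58,-12,-81,0,0,0]
    - [1,58,-12,-81,0,0,0]
    - [1,58,-12,-81,0,0,0]
  grip_force: 50

```text
clock: 11.5
position: [0.5687, -0.1005, 0.0862]
ee_rot: [0.07, 0.948, -0.02, 0.308]
ft_force: [-6.5, 2.1, 9.9]
grip_width: 0.229
grasp_force: 49.5
```

>>> step_arm:
  moves:
    - [1,0.7,5,0,0,0,0]
    - [1,2.1,15,0,0,0,0]
    - [1,3.5,25,0,0,0,0]
    - [1,4.9,35,0,0,0,0]
    - [1,6.3,45,0,0,0,0]
    - [1,7.7,55,0,0,0,0]
    - [1,9.1,65,0,0,0,0]
    - [1,10.5,75,0,0,0,0]
    - [1,11.2,80,0,0,0,0]
    - [1,11.2,80,0,0,0,0]

```text
clock: 12.5
position: [0.5799, -0.0215, 0.0862]
ee_rot: [0.07, 0.948, -0.021, 0.308]
ft_force: [-2.5, -3.6, 4.4]
grip_width: 0.229
grasp_force: 49.1
```

>>> step_arm:
  moves:
    - [1,1.4,10,0,0,0,0]
    - [1,2.8,20,0,0,0,0]
    - [1,4.2,30,0,0,0,0]
    - [1,5.6,40,0,0,0,0]
    - [1,7.0,50,0,0,0,0]
    - [1,8.4,60,0,0,0,0]
    - [1,9.8,70,0,0,0,0]
    - [1,11.2,80,0,0,0,0]
    - [1,12.6,90,0,0,0,0]
    - [1,14,100,0,0,0,0]

```text
clock: 13.5
position: [0.594, 0.0773, 0.0862]
ee_rot: [0.071, 0.948, -0.022, 0.308]
ft_force: [-3.6, -8.4, 6.9]
grip_width: 0.227
grasp_force: 49.8
```

>>> step_arm:
  moves:
    - [1,1.1,8,0,0,0,0]
    - [1,2.2,16,0,0,0,0]
    - [1,3.4,24,0,0,0,0]
    - [1,3.9,28,0,0,0,0]
    - [1,4.2,30,0,0,0,0]
    - [1,4.2,30,0,0,0,0]

```text
clock: 14.1
position: [0.5983, 0.1078, 0.0862]
ee_rot: [0.071, 0.948, -0.021, 0.308]
ft_force: [-1.8, -6.2, 5.0]
grip_width: 0.231
grasp_force: 49.5
```

>>> step_arm:
  moves:
    - [1,0.4,3,0,0,0,0]
    - [1,0.8,6,0,0,0,0]
    - [1,1.3,9,0,0,0,0]
    - [1,1.7,12,0,0,0,0]
    - [1,2.1,15,0,0,0,0]
    - [1,2.5,18,0,0,0,0]
    - [1,2.8,20,0,0,0,0]
    - [1,2.9,21,0,0,0,0]
    - [1,3.1,22,0,0,0,0]
    - [1,3.2,23,0,0,0,0]

```text
clock: 15.1
position: [0.6015, 0.1299, 0.0862]
ee_rot: [0.071, 0.948, -0.022, 0.308]
ft_force: [-3.9, -8.8, 8.2]
grip_width: 0.226
grasp_force: 50.1
```

```bash
python3 - <<'E'
from h import *
o=manip.get_obs();print(o['position'],o['ft_force'])
s=cam('scene')['im'];w=cam('wrist')['im']
a=cv2.resize(s[170:250,260:385],(500,320),interpolation=cv2.INTER_CUBIC);b=cv2.resize(w,(300,225))
cv2.imwrite('pics/m5.png',np.hstack([a,np.pad(b,((0,95),(0,0),(0,0)))]))
E
```

```text
[0.6014915  0.12988718 0.08622805] [-3.87021762 -8.82980901  8.1721255 ]
```

View pics/m5.png

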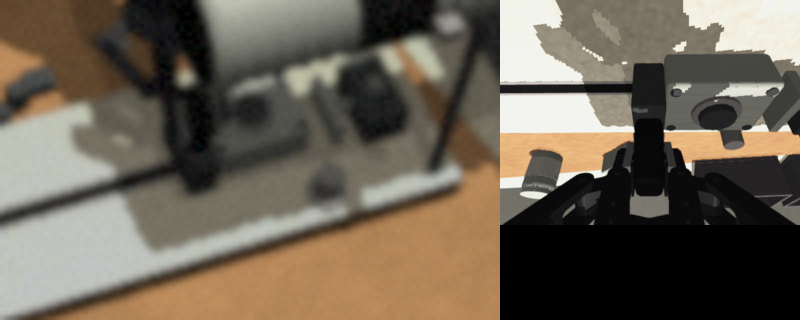

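The jaw now abuts the housing (wrist view (650,90)). The pad stands a few mm beyond the housing's far face in the scene crop ((320,105) against (303,120)). Next I'll feel for it.

>>> step_arm:
  moves:
    - [1,0.14,1,0,0,0,0]
    - [1,0.28,2,0,0,0,0]
    - [1,0.42,3,0,0,0,0]
    - [1,0.56,4,0,0,0,0]

```text
clock: 15.6
position: [0.602, 0.1338, 0.0862]
ee_rot: [0.071, 0.948, -0.022, 0.308]
ft_force: [-5.7, -8.5, 8.6]
grip_width: 0.229
grasp_force: 50.0
```

>>> step_arm:
  moves:
    - [1,0.14,1,0,0,0,0]
    - [1,0.28,2,0,0,0,0]
    - [1,0.42,3,0,0,0,0]

```text
clock: 15.9
position: [0.6025, 0.1369, 0.0862]
ee_rot: [0.071, 0.948, -0.022, 0.308]
ft_force: [-5.2, -8.7, 7.4]
grip_width: 0.229
grasp_force: 50.0
```

>>> step_arm:
  moves:
    - [1,0.14,1,0,0,0,0]
    - [1,0.28,2,0,0,0,0]
    - [1,0.42,3,0,0,0,0]

```text
clock: 16.2
position: [0.6029, 0.1399, 0.0862]
ee_rot: [0.071, 0.948, -0.022, 0.308]
ft_force: [-5.3, -9.1, 8.7]
grip_width: 0.225
grasp_force: 50.0
```

>>> step_arm:
  moves:
    - [1,0.14,1,0,0,0,0]
    - [1,0.28,2,0,0,0,0]
    - [1,0.42,3,0,0,0,0]

```text
clock: 16.5
position: [0.6033, 0.1429, 0.0862]
ee_rot: [0.071, 0.948, -0.022, 0.308]
ft_force: [-5.0, -8.0, 8.7]
grip_width: 0.229
grasp_force: 50.0
```

>>> step_arm:
  moves:
    - [1,0.14,1,0,0,0,0]
    - [1,0.28,2,0,0,0,0]
    - [1,0.42,3,0,0,0,0]

```text
clock: 16.8
position: [0.6038, 0.1459, 0.0862]
ee_rot: [0.071, 0.948, -0.022, 0.308]
ft_force: [-5.0, -8.3, 8.4]
grip_width: 0.225
grasp_force: 50.0
```

>>> step_arm:
  moves:
    - [1,0.14,1,0,0,0,0]
    - [1,0.28,2,0,0,0,0]
    - [1,0.42,3,0,0,0,0]

```text
clock: 17.1
position: [0.6041, 0.1483, 0.0862]
ee_rot: [0.072, 0.948, -0.023, 0.308]
ft_force: [-9.2, -10.7, 12.0]
grip_width: 0.23
grasp_force: 50.6
```

>>> step_arm:
  moves:
    - [1,0.14,1,0,0,0,0]

```text
clock: 17.2
position: [0.6042, 0.1491, 0.0862]
ee_rot: [0.072, 0.948, -0.023, 0.308]
ft_force: [-8.7, -11.7, 11.9]
grip_width: 0.226
grasp_force: 50.6
```

>>> step_arm:
  moves:
    - [1,0.14,1,0,0,0,0]

```text
clock: 17.3
position: [0.6044, 0.15, 0.0862]
ee_rot: [0.072, 0.948, -0.023, 0.308]
ft_force: [-8.5, -11.4, 12.2]
grip_width: 0.227
grasp_force: 50.7
```

>>> step_arm:
  moves:
    - [1,0.14,1,0,0,0,0]

```text
clock: 17.4
position: [0.6045, 0.1509, 0.0862]
ee_rot: [0.072, 0.948, -0.023, 0.308]
ft_force: [-9.7, -12.9, 12.7]
grip_width: 0.229
grasp_force: 50.8
```

>>> step_arm:
  moves:
    - [1,0.14,1,0,0,0,0]
    - [1,0.28,2,0,0,0,0]
    - [1,0.35,2.5,0,0,0,0]
    - [1,0.35,2.5,0,0,0,0]
    - [1,0.35,2.5,0,0,0,0]

```text
clock: 17.9
position: [0.6048, 0.1534, 0.0862]
ee_rot: [0.072, 0.948, -0.023, 0.308]
ft_force: [-9.7, -12.2, 13.7]
grip_width: 0.222
grasp_force: 50.8
```

>>> step_arm:
  moves:
    - [0.4,0,0,0,0,0,0]
    - [0.4,0,0,0,0,0,0]
    - [0.4,0,0,0,0,0,0]
    - [0.4,0,0,0,0,0,0]

```text
clock: 18.3
position: [0.6044, 0.1574, 0.0854]
ee_rot: [0.07, 0.949, -0.02, 0.308]
ft_force: [0.1, -0.5, -0.4]
grip_width: 0.599
grasp_force: 0.0
```

>>> step_arm:
  moves:
    - [0.4,-6,1,8,0,0,0]
    - [0.4,-17,2,24,0,0,0]
    - [0.4,-35,4,48,0,0,0]
    - [0.4,-58,0,81,0,0,0]
    - [0.4,-80,-40,100,0,0,0]
    - [0.4,-100,-80,110,0,0,0]
    - [0.4,-120,-120,120,0,0,0]
    - [0.4,-130,-160,130,0,0,0]

```text
clock: 19.1
position: [0.4741, -0.0012, 0.2158]
ee_rot: [0.069, 0.948, -0.019, 0.309]
ft_force: [0.3, -1.4, 0.0]
grip_width: 0.601
grasp_force: 0.0
```

```bash
python3 - <<'E'
from h import *
o=manip.get_obs();print(o['clock'],o['position'],o['ft_force'],o['grip_width'])
s=cam('scene')['im'];t=cam('top')['im']
a=cv2.resize(s[150:270,125:385],(780,360),interpolation=cv2.INTER_CUBIC);b=cv2.resize(t[140:240,140:400],(624,240),interpolation=cv2.INTER_CUBIC)
cv2.imwrite('pics/m6.png',np.vstack([a,np.pad(b,((0,0),(0,156),(0,0)))]))
E
```

```text
19.1 [ 0.47408119 -0.00123733  0.21578268] [ 0.26419415 -1.36729005  0.03156845] 0.6012984128426601
```

View pics/m6.png

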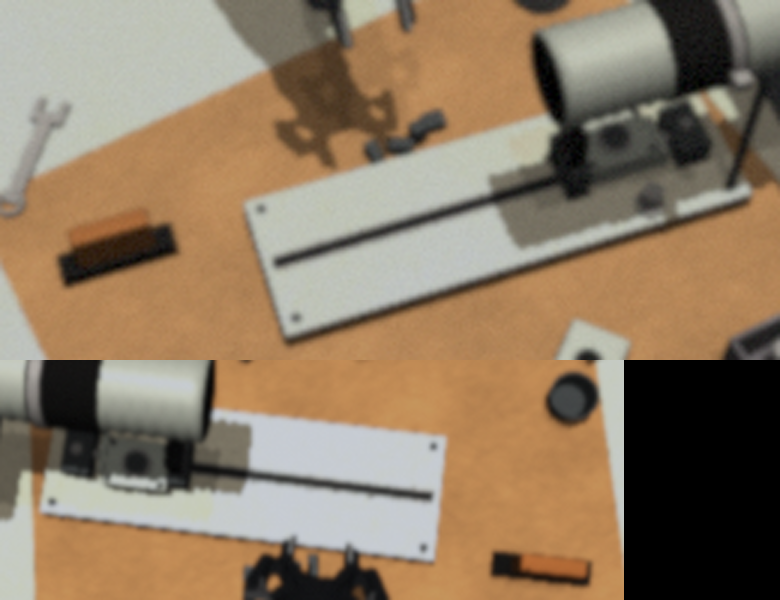

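The final picture shows the jaw against the housing and stop ((570,160), (685,135)), the offcuts on the bench at about (375–440,115–150) and the block standing on the bench at (118,250). The gripper is clear.

```bash
python3 -c "
from workcell import manip
print(manip.hand_in())"
```

```text
the job is handed in; nothing more can be done
None
```

I swept all four offcuts off the board, put the scraper block back on the bench and clamped the housing with the stop's pad pushed in about 6 mm; the job is handed in at about 19 s on the robot's clock. The hand-in gave no verdict, and the 6 mm comes from force and arm position, not from seeing the pad.

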